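# Clear the chest lid and hold it open

### The job

Two turned wooden knobs have been left on the lid of the paint chest: first drop both of them into the wide open steel tin (not the mug), with the lid still shut. Then raise the lid with the gripper and keep holding it open at 50 degrees from shut, so that the person across the bench can reach in; the lid falls shut if let go, so finish while still holding it there, steady. Leave the tin standing where it is, and do not disturb the mug, the drink can or the paint brush.

Things in the scene. Friction and masses are not known exactly. Their poses are not given: they have to be found in the camera images.
- chest: wooden paint chest fixed to the bench, 180 (x) by 260 (y) by 100 mm tall without its lid; origin at the centre of its underside, z up. Its -x side (towards the robot) carries the hinges, its +x side faces the person across the bench. The hinge line is parallel to its y axis, at x = -90 mm, z = 100 mm. Yaw within 0.3 rad.
- lid (a joint): angle of the chest's plywood lid, rad: 0 = shut and level, grows as the +x edge rises and the lid swings up towards the robot; 50 degrees = 0.873; stop at 1.75. The hinge is free: the lid (about 0.45 kg, 180 by 260 by 12 mm) falls shut from any angle below about 1.4. At the handle it takes about 2 to 3.5 N to lift.
- lid_hinge (a point): point on the hinge line at the middle of the lid's rear (-x) edge, on the lid's underside; axes turn with the lid: x from the hinge to the free edge, y along the hinge, z out of the lid's upper face
- lid_handle (a point): centre of the steel bar handle on the lid, axes as lid_hinge: a round bar 12 mm thick, 120 mm long, parallel to the hinge, 33 mm above the lid's upper face (27 mm clear gap underneath), on two 10 mm posts 54 mm either side of its middle. In the lid's axes it lies at x = 155, z = 45 mm from lid_hinge, 25 mm from the free edge.
- knob_a_center (a point): centre (half-way up) of a loose turned wooden knob, about 30 g, 32 mm tall, round: foot 26 mm, waist 18 mm, head 32 mm across (widest from 16 to 26 mm above the foot); z is its axis. At the start it stands upright on the lid on the half towards the chest's +y end, on the hinge side of the handle, its centre 128 mm above the bench.
- knob_b_center (a point): the same for the other, identical knob, on the half towards the chest's -y end
- tin_mouth (a point): centre of the mouth of the wide open steel tin: loose, round, 116 mm across outside, 110 mm inside, 75 mm tall, floor 4 mm thick, 0.35 kg; this point lies 75 mm above its underside; z up. It stands beside the chest on the left or on the right.
- mug: bystander: a white ceramic mug, 76 mm across, 105 mm tall, with a handle, on the other side of the chest from the tin; origin at the centre of its underside
- can: bystander: a drink can, 64 mm across, 120 mm tall, beyond the chest; origin at the centre of its underside
- brush: bystander: a paint brush lying on the bench beyond the chest; origin on its underside
Not all that is in view belongs to the job. What is shaped like the part that bears tin_mouth but purple or turquoise is not meant.

How it is judged:
By the outcome, as a careful person would: the job done as asked, in the order asked, and still so for the second after the job is handed in, while the arm keeps its last pose, push and grip.
It also fails if it takes over 64 s, if anything falls off the work surface, if the arm or the gripper's body presses on something with over 40 N, if the wrist force passes 120 N, or if a joint passes its speed limit or range.

### The arm

A 6-joint arm with a two-finger parallel gripper is mounted at the origin on the work surface. World frame = base frame: x ahead of the robot, y to its left, z up, the work surface at z = 0. Lengths are in m, angles in rad, forces in N, time in s.
With the tool pointing down it reaches from about 0.35 to 0.975 m from the base axis. Payload 4.9 kg.
Tool frame: the origin (TCP) lies midway between the tips of the shut fingers; the grasp point (between the pads) lies 19 mm behind it; z points along the fingers, y is the line along which they close (so a half turn about z gives the same grasp; the last joint's range is limited). The gripper opens to 85 mm and grips with 20 to 120 N. Pads are 22 mm wide; open, the fingers measure 114 mm over their backs; the gripper's body (76 mm by 85 mm) begins 54 mm behind the grasp point. The pads swing forward as they close: fully open they stand 13 mm farther back than shut.
Start: joints at [1.177, 0.053, 1.613, -0, 1.476, -0.119], TCP at [0.17, 0.602, 0.231] pointing down, gripper open.
Joint ranges: [-3.01, 3.01], [-1.01, 2.22], [0.06, 2.58], [-1.02, 4.17], [0.09, 2.62], [-3.14, 3.14]. Speed limits (rad/s): [2.57, 2.57, 3.14, 3.14, 3.14, 3.14].

### API

Orientations are given as a rotation vector (axis times angle).
In Python, from station import ctrl, optics, job gives the robot as it stands.
- The arm moves only by the shell command python3 -m jog 'ROWS' [OPENING] [FORCE]. ROWS is JSON, a list of rows, each a list of 2 entries, a list of its own where there are three numbers: the shift along the tool's x, y, z in m, then the turn, a rotation vector about the tool's x, y, z in rad. A call has 1 to 5 rows; each row is the pose to reach, as a shift and turn from the pose commanded when the call began, along the tool's axes at that moment; what a row does not reach only later rows make up. A row lasts 1/10 s, in which the tool goes at most 50 mm and 8.59 degrees, less where a joint would pass 70% of its speed; a pose out of reach is approached as far as the arm can. A call with a gripper value outside its range is refused whole. OPENING is the opening, from 0 (shut) to 1 (fully open), set as the call begins (- or left out, the last holds). The fingers move at their own pace and stop on an object; FORCE is the grip in N (left out, the last holds). Time passes only in rows, so rows that repeat a pose let the fingers close. It gives the time, the measured TCP pose, the force, the opening and the grip force at its end, in the units of the state.
- ctrl.get_obs(): the state, without advancing time (a new reading comes with each control period).
- optics.get_image(name): name is "scene" or "top" or "wrist"; returns a dict with "image" (384x512x3 uint8, blue, green, red), "fx", "fy", "cx", "cy" (pixels), "D" ([k1, k2, p1, p2, k3] as OpenCV has them; the pictures are not rectified), "rvec" (rotation vector, rad) and "tvec" (3), from world to camera coordinates, as OpenCV has them; the wrist camera has in their place "mount" (4x4, takes a point from camera to tool coordinates, whose origin is the TCP and whose axes are the flange's). Camera axes: x right, y down, z forward; pixel columns grow to the right and rows downward; lengths in m; the calibration is good to about 2 mm. A picture is of the moment at which its call begins: read the wrist's pose just before it. There is no depth.
- job.finish_job(): hands the job in; it is judged then, once.
The state is a dict: "t": time; "q": joint angles; "dq": joint speeds; "effort": joint torques, N m; "tool_pos": TCP position; "tool_rot": TCP orientation; "contact_force": force on the tool from outside, world axes, zero at the start; "wrist_torque": the same for the moment, N m; "opening": finger opening in m; "grip_force": force on a finger pad.
Only numpy, scipy, OpenCV 4.12 (cv2) and the standard library are available. Lean on these libraries where they do the work, as an engineer would, in place of code of your own. Each camera call takes 0.05 s, during which the arm holds its last target. There are 200 camera calls.

## Working session

There is one attempt and no reset: what is moved stays moved. The work goes in short steps, Python scripts to look and compute and a shell command to move; the robot and the scene stay as the last step left them, time stands still between calls to the robot, and variables do not carry over. Pictures are saved under pics/ and viewed, at most 12 in all, crops included, and the job is handed in when it is done.

```bash
ls; mkdir -p pics
python3 - <<'E'
from station import ctrl, optics
import cv2, numpy as np
o=ctrl.get_obs(); print(o)
ims=[]
for n in("scene","top"):
    d=optics.get_image(n); ims.append(d); cv2.imwrite(f"pics/{n}.png",d["image"]); 
    print({k:v for k,v in d.items() if k!="image"})
import pickle; pickle.dump(ims,open("ims.pkl","wb"))
E
```

```text
pics
{'t': 0.0, 'q': array([ 1.17699440e+00,  5.33795014e-02,  1.61430732e+00, -6.62861209e-06,
        1.47596922e+00, -1.19034663e-01]), 'dq': array([ 0.00048547,  0.00165158, -0.00029647, -0.00144305,  0.00063086,
       -0.00018352]), 'effort': array([-5.88244693e-04, -3.93664885e+01, -3.70183897e+01, -3.76326102e-05,
        6.84011189e-03,  6.00540076e-06]), 'tool_pos': array([0.16935924, 0.60097174, 0.23004101]), 'tool_rot': array([-0.430175  , -3.11147816,  0.0031373 ]), 'contact_force': array([0.62246996, 0.30771597, 0.81691407]), 'wrist_torque': array([ 0.00107389, -0.0252708 , -0.01833016]), 'grip_force': 0.0, 'opening': 0.08542040220603975}
{'fx': 367.5330998420751, 'fy': 367.5330998420751, 'cx': 256.5349271072878, 'cy': 190.9482369213524, 'D': array([-0.05771634,  0.        ,  0.        ,  0.        ,  0.        ]), 'rvec': array([ 2.150123  ,  0.61987959, -0.31528519]), 'tvec': array([-0.47603462, -0.09306276,  1.19481463])}
{'fx': 374.3540940416454, 'fy': 374.3540940416454, 'cx': 252.55405125763073, 'cy': 190.4226571395436, 'D': array([-0.09314269,  0.        ,  0.        ,  0.        ,  0.        ]), 'rvec': array([ 2.20870808, -2.15895239,  0.07075023]), 'tvec': array([-0.02895938,  0.56372785,  1.02344945])}
```

View pics/top.png

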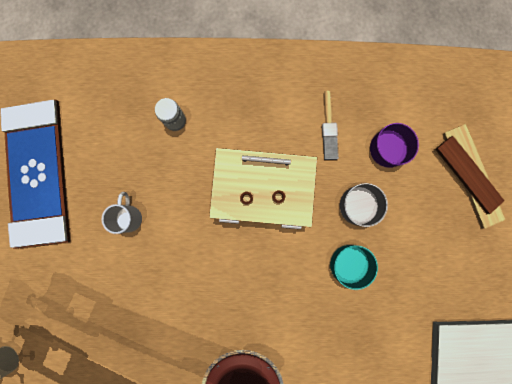

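View pics/scene.png

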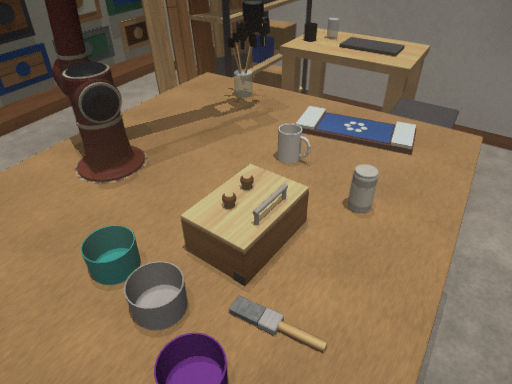

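The top view shows the chest lid with its corners at about (216,149), (316,157), (311,226) and (210,219), and the handle bar at (266,160). The knobs are at (246,198) and (279,197) and the steel tin is at (363,205). The brush is at (330,125), the can at (170,112) and the mug at (122,218). The purple and turquoise tins are decoys.

```bash
cat > h.py <<'E'
import numpy as np, cv2
from scipy.spatial.transform import Rotation as R
def ray(d,uv):
    K=np.array([[d["fx"],0,d["cx"]],[0,d["fy"],d["cy"]],[0,0,1]])
    p=cv2.undistortPoints(np.array(uv,float).reshape(-1,1,2),K,d["D"]).reshape(-1,2)
    v=np.c_[p,np.ones(len(p))]
    if "rvec" in d:
        M=cv2.Rodrigues(d["rvec"])[0]; return -M.T@d["tvec"], v@M
    T=d["T"]; return T[:3,3], v@T[:3,:3].T
def plane(d,uv,z):
    c,v=ray(d,uv); return c+v*((z-c[2])/v[:,2])[:,None]
def wrist(ctrl,optics):
    o=ctrl.get_obs(); d=optics.get_image("wrist")
    T=np.eye(4); T[:3,:3]=R.from_rotvec(o["tool_rot"]).as_matrix(); T[:3,3]=o["tool_pos"]
    d["T"]=T@d["mount"]; return d,o
def delta(o,pos,yaw):  # target: tool down, tool y axis at angle yaw from world x
    R0=R.from_rotvec(o["tool_rot"]); y=np.array([np.cos(yaw),np.sin(yaw),0]); z=np.array([0,0,-1.])
    best=min((R.from_matrix(np.c_[np.cross(s*y,z),s*y,z]) for s in(1,-1)),key=lambda r:(R0.inv()*r).magnitude())
    return R0.inv().apply(np.array(pos)-o["tool_pos"]).round(4),(R0.inv()*best).as_rotvec().round(4)
E
python3 - <<'E'
import pickle; from h import *
s,t=pickle.load(open("ims.pkl","rb"))
im=t["image"]; hsv=cv2.cvtColor(im,cv2.COLOR_BGR2HSV)
roi=np.zeros(im.shape[:2],np.uint8); roi[140:240,200:326]=1
m=((hsv[...,2]>165)&(hsv[...,1]>60)&(roi>0)).astype(np.uint8)
m=cv2.morphologyEx(m,cv2.MORPH_OPEN,np.ones((3,3)))
c=max(cv2.findContours(m,0,2)[0],key=cv2.contourArea); r=cv2.minAreaRect(c); b=cv2.boxPoints(r)
P=plane(t,b,.112); print("lid",b.round(1).tolist(),P.round(4).tolist(),"ctr",P.mean(0).round(4))
print([round(float(np.linalg.norm(P[i]-P[i-1])),4) for i in range(4)],[round(float(np.degrees(np.arctan2(*(P[i]-P[i-1])[1::-1]))),1) for i in range(4)])
dark=((im.max(2)<110)&(roi>0)).astype(np.uint8); dark[:, :228]=0; dark[:185]=0; dark[212:]=0; dark[:,296:]=0
for k in cv2.findContours(dark,0,2)[0]:
    if cv2.contourArea(k)>30:
        x,y,w,h=cv2.boundingRect(k); print("knob",x,y,w,h,plane(t,[[x+w/2-.5,y+h/2-.5]],.136).round(4))
g=((hsv[...,1]<50)&(roi>0)).astype(np.uint8); g[175:]=0
for k in cv2.findContours(g,0,2)[0]:
    if cv2.contourArea(k)>30: q=cv2.boxPoints(cv2.minAreaRect(k));print("handle",q.tolist(),plane(t,q,.157).round(4).tolist())
# tin inner floor/bright
g=((hsv[...,1]<60)).astype(np.uint8); g[:175]=0; g[235:]=0; g[:,:335]=0; g[:,395:]=0
k=max(cv2.findContours(g,0,2)[0],key=cv2.contourArea); e=cv2.minEnclosingCircle(k);print("tin",e,cv2.fitEllipse(k),plane(t,[cv2.fitEllipse(k)[0]],.04))
print("mug",plane(t,[[118,219]],.105),"can",plane(t,[[166,109]],.12),"decoys",plane(t,[[397,146],[354,268]],.04))
cv2.imwrite("pics/crop.png",cv2.resize(im[135:245,195:400],None,fx=3.8,fy=3.8,interpolation=cv2.INTER_CUBIC))
E
```

```text
lid [[200.0, 140.0], [325.0, 140.0], [325.0, 239.0], [200.0, 239.0]] [[0.6848, 0.1216, 0.112], [0.6921, -0.2, 0.112], [0.439, -0.2024, 0.112], [0.4319, 0.1133, 0.112]] ctr [ 0.5619 -0.0419  0.112 ]
[0.253, 0.3217, 0.2532, 0.3158] [1.9, -88.7, -179.5, 91.3]
knob 240 192 13 13 [[ 0.537 -0.001  0.136]]
knob 272 191 13 12 [[ 0.5425 -0.08    0.136 ]]
handle [[241.63970947265625, 159.87344360351562], [242.100830078125, 154.91635131835938], [290.3345947265625, 159.40322875976562], [289.87347412109375, 164.36032104492188]] [[0.6286, 0.0114, 0.157], [0.6408, 0.0106, 0.157], [0.6325, -0.1071, 0.157], [0.6203, -0.1061, 0.157]]
tin ((363.4912109375, 204.93109130859375), 23.69091033935547) ((363.81256103515625, 204.73097229003906), (42.31951141357422, 46.830055236816406), 87.68124389648438) [[ 0.5303875  -0.32234809  0.04      ]]
mug [[0.47655786 0.32882062 0.105     ]] can [[0.76295921 0.21168261 0.12      ]] decoys [[ 0.69633684 -0.41682706  0.04      ]
 [ 0.35765686 -0.29686022  0.04      ]]
```

View pics/crop.png

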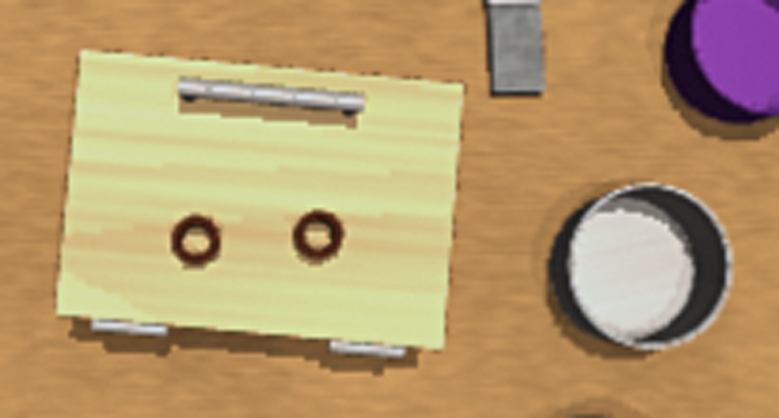

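The crop confirms the lid, with its handle bar at 3.8x position (271,95), knob A at (196,240), knob B at (318,236) and the tin rim centred near (644,267). From these the chest yaw is about -0.07.

Run:
```python
import pickle; from h import *; from station import ctrl
s,t=pickle.load(open("ims.pkl","rb"))
c=np.array([[81,50],[464,84],[443,348],[57,315]])/3.8+[195,135]
P=plane(t,c,.112); print(P.round(4).tolist(),P.mean(0))
for i,j in((1,0),(2,3)): d=P[j]-P[i]; print(np.arctan2(-d[0],d[1]),np.linalg.norm(d))
print("tin",plane(t,np.array([[644,267]])/3.8+[195,135],.075))
print(delta(ctrl.get_obs(),[.50,0,.31],-.07))
```

```text
[[0.6643, 0.0788, 0.112], [0.6471, -0.1799, 0.112], [0.4696, -0.1679, 0.112], [0.4857, 0.0895, 0.112]] [ 0.5666922  -0.04488778  0.112     ]
-0.0665645011654925 0.259325252703886
-0.06249028318287289 0.2578483912835747
tin [[ 0.52769981 -0.31381487  0.075     ]]
(array([-0.4813, -0.4889, -0.0791]), array([-1.700e-03,  1.100e-03,  1.366e+00]))
```

```bash
python3 -m jog '[[[-0.032,-0.032,-0.005],[0,0,0.09]],[[-0.064,-0.064,-0.01],[0,0,0.18]],[[-0.096,-0.096,-0.015],[0,0,0.27]],[[-0.128,-0.128,-0.02],[0,0,0.36]],[[-0.16,-0.16,-0.025],[0,0,0.45]]]' 1 40
python3 - <<'E'
from h import *; from station import ctrl
print(delta(ctrl.get_obs(),[.50,0,.31],-.066))
E
```

```text
t: 0.6
tool_pos: [0.2804, 0.4024, 0.2559]
tool_rot: [-1.118, -2.936, 0.001]
contact_force: [1.2, 1.1, 0.6]
opening: 0.0857
grip_force: 0.0
(array([-0.4316, -0.1544, -0.0539]), array([-5.000e-04,  4.000e-04,  9.089e-01]))
```

```bash
python3 -m jog '[[[-0.045,-0.016,-0.006],[0,0,0.09]],[[-0.09,-0.032,-0.012],[0,0,0.18]],[[-0.135,-0.048,-0.018],[0,0,0.27]],[[-0.18,-0.064,-0.024],[0,0,0.36]],[[-0.22,-0.08,-0.027],[0,0,0.45]]]'
python3 - <<'E'
from h import *; from station import ctrl
print(delta(ctrl.get_obs(),[.50,0,.31],-.066))
E
```

```text
t: 1.1
tool_pos: [0.3924, 0.1964, 0.2836]
tool_rot: [1.746, 2.611, 0.001]
contact_force: [1.0, 0.6, 1.2]
opening: 0.0851
grip_force: 0.0
(array([-0.2226,  0.0244, -0.0263]), array([8.000e-04, 1.000e-04, 4.579e-01]))
```

```bash
python3 -m jog '[[[-0.045,0.005,-0.006],[0,0,0.09]],[[-0.09,0.01,-0.012],[0,0,0.18]],[[-0.135,0.015,-0.018],[0,0,0.27]],[[-0.18,0.02,-0.024],[0,0,0.36]],[[-0.222,0.024,-0.026],[0,0,0.458]]]'; python3 -m jog '[[[0,0,0],[0,0,0.01]],[[0,0,0],[0,0,0.01]]]'
python3 - <<'E'
from h import *; from station import ctrl,optics
d,o=wrist(ctrl,optics); cv2.imwrite("pics/w1.png",d["image"]); import pickle; pickle.dump(d,open("w1.pkl","wb"))
print(o["tool_pos"],d["T"],delta(o,[.537,-.001,.18],-.066))
E
```

```text
t: 1.6
tool_pos: [0.5003, 0.0008, 0.3097]
tool_rot: [2.294, 2.146, 0.001]
contact_force: [0.0, 0.4, 0.0]
opening: 0.0854
grip_force: 0.0
t: 1.8
tool_pos: [0.4995, 0.0022, 0.3086]
tool_rot: [-2.3, -2.137, 0.001]
contact_force: [-0.9, 1.2, 0.3]
opening: 0.0855
grip_force: 0.0
[0.49947404 0.00220427 0.30858396] [[ 0.99729299 -0.06930281 -0.02457242  0.50417868]
 [-0.0735131  -0.9469369  -0.31289988  0.0809515 ]
 [-0.00158369  0.31385926 -0.9494682   0.45117567]
 [ 0.          0.          0.          1.        ]] (array([-0.0005,  0.0379,  0.1285]), array([-0.0017, -0.0006, -0.0074]))
```

View pics/w1.png

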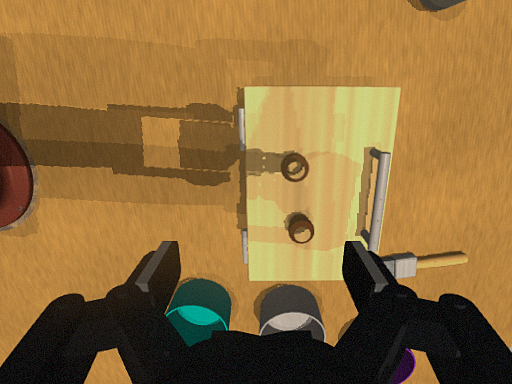

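The wrist view shows knob A's head at about (294,166), knob B's at (302,229), and the handle bar from (384,153) to (374,248).

Run:
```python
from h import *; import pickle
d=pickle.load(open("w1.pkl","rb"))
print(plane(d,[[294,166],[302,229]],.138).round(4),plane(d,[[384,153],[374,248]],.157).round(4),plane(d,[[245,87],[400,88]],.112).round(4))
```

```text
[[ 5.349e-01 -4.000e-04  1.380e-01]
 [ 5.417e-01 -7.980e-02  1.380e-01]] [[ 0.6285  0.0119  0.157 ]
 [ 0.6238 -0.1016  0.157 ]] [[0.4861 0.0886 0.112 ]
 [0.6623 0.076  0.112 ]]
```

```bash
python3 -m jog '[[[0.001,0.018,0.03],[0,0,0]],[[0.003,0.037,0.06],[0,0,-0.007]],[[0.003,0.037,0.1],[0,0,-0.007]],[[0.003,0.037,0.14],[0,0,-0.007]],[[0.003,0.037,0.14],[0,0,-0.007]]]' 0.75 40
python3 - <<'E'
from h import *; from station import ctrl
print(delta(ctrl.get_obs(),[.536,-.0005,.116],-.066))
E
```

```text
t: 2.35
tool_pos: [0.5318, 0.0053, 0.1623]
tool_rot: [-2.282, -2.144, 0.013]
contact_force: [-0.7, -0.6, -0.7]
opening: 0.0642
grip_force: 0.0
(array([-0.0055,  0.0052,  0.0462]), array([-0.0131, -0.0011,  0.0038]))
```

```bash
python3 -m jog '[[[0,0,0],[0,0,0]],[[0,0,0],[0,0,0]]]'
python3 - <<'E'
from h import *; from station import ctrl
print(delta(ctrl.get_obs(),[.536,-.0005,.116],-.066))
E
```

```text
t: 2.55
tool_pos: [0.5381, 0.0036, 0.1724]
tool_rot: [2.289, 2.147, 0.005]
contact_force: [0.0, -0.5, 0.3]
opening: 0.0637
grip_force: 0.0
(array([-0.0042, -0.0021,  0.0564]), array([0.0047, 0.0002, 0.0022]))
```

```bash
python3 -m jog '[[[-0.004,-0.002,0.02],[0.005,0,0.002]],[[-0.004,-0.002,0.035],[0.005,0,0.002]],[[-0.004,-0.002,0.048],[0.005,0,0.002]],[[-0.004,-0.002,0.056],[0.005,0,0.002]],[[-0.004,-0.002,0.056],[0.005,0,0.002]]]'; python3 -m jog '[[[0,0,0],[0,0,0]],[[0,0,0],[0,0,0]]]';  python3 - <<'E'
from h import *; from station import ctrl
print(delta(ctrl.get_obs(),[.536,-.0005,.116],-.066))
E
```

```text
t: 3.05
tool_pos: [0.5336, -0.0005, 0.112]
tool_rot: [-2.29, -2.142, 0.008]
contact_force: [0.3, 0.8, 0.3]
opening: 0.064
grip_force: 0.0
t: 3.25
tool_pos: [0.5351, -0.0008, 0.1141]
tool_rot: [-2.293, -2.144, 0.004]
contact_force: [-0.5, 0.9, -0.2]
opening: 0.064
grip_force: 0.0
(array([ 0.0003,  0.0009, -0.0019]), array([-0.0036,  0.0001, -0.0009]))
```

```bash
python3 -m jog '[[[0,0.001,-0.002],[0,0,0]],[[0,0.001,-0.002],[0,0,0]],[[0,0.001,-0.002],[0,0,0]],[[0,0.001,-0.002],[0,0,0]],[[0,0.001,-0.002],[0,0,0]]]' 0 30; python3 -m jog '[[[0,0,0],[0,0,0]],[[0,0,-0.02],[0,0,0]],[[0,0,-0.05],[0,0,0]],[[0,0,-0.08],[0,0,0]],[[0,0,-0.1],[0,0,0]]]';  python3 - <<'E'
from h import *; from station import ctrl
print(delta(ctrl.get_obs(),[.528,-.320,.20],-.066))
E
```

```text
t: 3.75
tool_pos: [0.5361, -0.0009, 0.1163]
tool_rot: [-2.293, -2.144, 0.004]
contact_force: [-0.8, -0.4, 5.0]
opening: 0.0304
grip_force: 29.7
t: 4.25
tool_pos: [0.5362, -0.0008, 0.2168]
tool_rot: [-2.293, -2.144, 0.004]
contact_force: [-0.9, -0.0, 0.8]
opening: 0.0303
grip_force: 29.8
(array([-0.319 ,  0.0132,  0.0168]), array([-0.0037,  0.0001, -0.001 ]))
```

```bash
python3 -m jog '[[[-0.04,0.002,0],[0,0,0]],[[-0.09,0.004,0],[0,0,0]],[[-0.135,0.006,0],[0,0,0]],[[-0.18,0.008,0],[0,0,0]],[[-0.22,0.01,0],[0,0,0]]]'; python3 -m jog '[[[-0.04,0.001,0],[0,0,0]],[[-0.07,0.002,0],[0,0,0]],[[-0.09,0.003,0],[0,0,0]],[[-0.099,0.003,0],[0,0,0]],[[-0.099,0.003,0],[0,0,0]]]';  python3 - <<'E'
from h import *; from station import ctrl,optics
d,o=wrist(ctrl,optics); cv2.imwrite("pics/w2.png",d["image"]); import pickle; pickle.dump((d,o),open("w2.pkl","wb"))
print(o["tool_pos"],delta(o,[.528,-.317,.06],-.066))
E
```

```text
t: 4.75
tool_pos: [0.5304, -0.2228, 0.2142]
tool_rot: [-2.292, -2.142, 0.006]
contact_force: [0.5, 0.6, -0.3]
opening: 0.0303
grip_force: 29.8
t: 5.25
tool_pos: [0.5274, -0.3202, 0.2146]
tool_rot: [-2.292, -2.142, 0.005]
contact_force: [0.2, 0.1, -0.5]
opening: 0.0304
grip_force: 29.8
[ 0.52738844 -0.32016604  0.21464931] (array([0.0031, 0.0013, 0.1546]), array([-0.0058, -0.0008, -0.0018]))
```

View pics/w2.png

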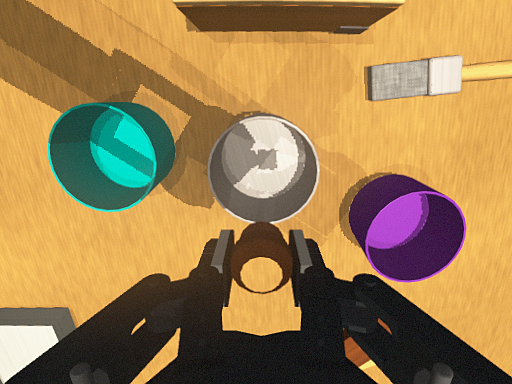

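The knob is held between the pads at about (262,258). The tin rim spans columns 208 to 320 and rows 115 to 223, so its centre is near (264,169).

Run:
```python
from h import *; import pickle
d,o=pickle.load(open("w2.pkl","rb"))
P=plane(d,[[264,169],[208,169],[320,169],[264,115],[264,223]],.075); print(P.round(4)); print((P[1]+P[2])/2,(P[3]+P[4])/2)
```

```text
[[ 0.5286 -0.3155  0.075 ]
 [ 0.4715 -0.3117  0.075 ]
 [ 0.5855 -0.3193  0.075 ]
 [ 0.532  -0.2619  0.075 ]
 [ 0.5247 -0.3759  0.075 ]]
[ 0.52852039 -0.31548276  0.075     ] [ 0.52835174 -0.31890221  0.075     ]
```

```bash
python3 -m jog '[[[-0.01,0.001,0.035],[0,0,0]],[[-0.01,0.001,0.07],[0,0,0]],[[-0.01,0.001,0.105],[0,0,0]],[[-0.01,0.001,0.135],[0,0,0]],[[-0.01,0.001,0.155],[0,0,0]]]'; python3 -m jog '[[[0,0,0],[0,0,0]],[[0,0,0],[0,0,0]]]'; python3 -m jog '[[[0,0,0],[0,0,0]],[[0,0,0],[0,0,0]],[[0,0,0],[0,0,0]]]' 0.55; python3 -m jog '[[[0,0,-0.03],[0,0,0]],[[0,0,-0.07],[0,0,0]],[[0,0,-0.11],[0,0,0]],[[0,0,-0.14],[0,0,0]],[[0,0,-0.155],[0,0,0]]]';  python3 - <<'E'
from h import *; from station import ctrl,optics
d,o=wrist(ctrl,optics); cv2.imwrite("pics/w3.png",d["image"])
print(delta(o,[.542,-.080,.21],-.066))
E
```

```text
t: 5.8
tool_pos: [0.5263, -0.3271, 0.0574]
tool_rot: [-2.287, -2.143, 0.005]
contact_force: [0.6, -0.4, 0.1]
opening: 0.0303
grip_force: 29.8
t: 6.0
tool_pos: [0.5276, -0.3289, 0.0607]
tool_rot: [-2.29, -2.145, 0.005]
contact_force: [0.4, 0.0, -0.4]
opening: 0.0304
grip_force: 29.8
t: 6.3
tool_pos: [0.528, -0.3305, 0.062]
tool_rot: [-2.294, -2.145, 0.005]
contact_force: [0.4, -0.1, -0.1]
opening: 0.0471
grip_force: 0.0
t: 6.8
tool_pos: [0.5293, -0.3312, 0.2202]
tool_rot: [2.292, 2.143, -0.004]
contact_force: [0.0, -0.6, 0.9]
opening: 0.0471
grip_force: 0.0
(array([ 0.2515, -0.0042,  0.0092]), array([ 0.0007,  0.004 , -0.0011]))
```

View pics/w3.png

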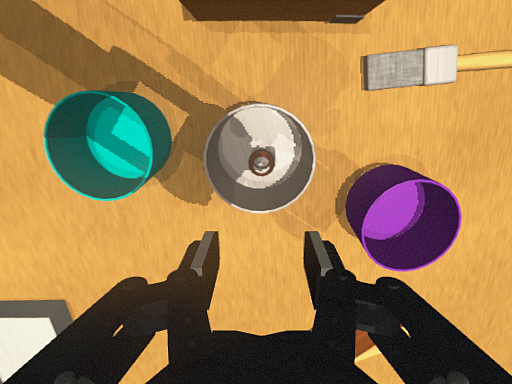

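Knob A stands in the steel tin at about (262,161), and the tin hasn't moved. Next is knob B.

```bash
python3 -m jog '[[[0.04,0,0],[0,0,0]],[[0.09,-0.001,0],[0,0,0]],[[0.135,-0.002,0],[0,0,0]],[[0.18,-0.003,0],[0,0,0]],[[0.22,-0.004,0],[0,0,0]]]' 0.75; python3 -m jog '[[[0.02,0,0.005],[0,0,0]],[[0.032,0,0.02],[0,0,0]],[[0.032,0,0.03],[0,0,0]],[[0.032,0,0.03],[0,0,0]],[[0.032,0,0.03],[0,0,0]]]';  python3 - <<'E'
from h import *; from station import ctrl
print(delta(ctrl.get_obs(),[.542,-.0805,.116],-.066))
E
```

```text
t: 7.35
tool_pos: [0.5376, -0.108, 0.2132]
tool_rot: [-2.29, -2.142, 0.007]
contact_force: [-0.9, -0.8, -0.4]
opening: 0.0638
grip_force: 0.0
t: 7.85
tool_pos: [0.5401, -0.0793, 0.1841]
tool_rot: [-2.292, -2.141, 0.007]
contact_force: [-0.3, -0.1, 0.8]
opening: 0.0642
grip_force: 0.0
(array([-0.0011,  0.0024,  0.0681]), array([-0.007 , -0.0001, -0.0024]))
```

```bash
python3 -m jog '[[[-0.001,0.002,0.025],[-0.005,0,0]],[[-0.001,0.002,0.045],[-0.005,0,-0.002]],[[-0.001,0.002,0.06],[-0.005,0,-0.002]],[[-0.001,0.002,0.067],[-0.005,0,-0.002]],[[-0.001,0.002,0.067],[-0.005,0,-0.002]]]'; python3 -m jog '[[[0,0,0],[0,0,0]],[[0,0,0],[0,0,0]]]';  python3 - <<'E'
from h import *; from station import ctrl
print(delta(ctrl.get_obs(),[.542,-.0805,.116],-.066))
E
```

```text
t: 8.35
tool_pos: [0.5417, -0.0798, 0.1173]
tool_rot: [-2.292, -2.146, 0.001]
contact_force: [0.2, 0.6, -0.1]
opening: 0.0642
grip_force: 0.0
t: 8.55
tool_pos: [0.5431, -0.0798, 0.1196]
tool_rot: [2.291, 2.147, 0.002]
contact_force: [-0.6, -1.0, 0.2]
opening: 0.0638
grip_force: 0.0
(array([-0.0008, -0.0011,  0.0036]), array([0.0023, 0.0005, 0.0009]))
```

```bash
python3 -m jog '[[[0,-0.001,0.003],[0,0,0]],[[0,-0.001,0.003],[0,0,0]]]'; python3 -m jog '[[[0,0,0],[0,0,0]],[[0,0,0],[0,0,0]],[[0,0,0],[0,0,0]],[[0,0,0],[0,0,0]],[[0,0,0],[0,0,0]]]' 0 30; python3 -m jog '[[[0,0,0],[0,0,0]],[[0,0,-0.02],[0,0,0]],[[0,0,-0.05],[0,0,0]],[[0,0,-0.08],[0,0,0]],[[0,0,-0.1],[0,0,0]]]';  python3 - <<'E'
from h import *; from station import ctrl
print(delta(ctrl.get_obs(),[.528,-.300,.21],-.066))
E
```

```text
t: 8.75
tool_pos: [0.5412, -0.0793, 0.1154]
tool_rot: [2.292, 2.148, 0.0]
contact_force: [-0.0, 0.2, 0.2]
opening: 0.0643
grip_force: 0.0
t: 9.25
tool_pos: [0.5414, -0.0794, 0.1155]
tool_rot: [2.292, 2.148, 0.0]
contact_force: [-0.4, 0.6, 1.8]
opening: 0.0304
grip_force: 29.8
t: 9.75
tool_pos: [0.5418, -0.0795, 0.2174]
tool_rot: [2.291, 2.147, 0.002]
contact_force: [-0.5, -1.1, -0.1]
opening: 0.0303
grip_force: 29.8
(array([-0.2209,  0.0005,  0.0075]), array([0.0023, 0.0005, 0.001 ]))
```

```bash
python3 -m jog '[[[-0.04,0,0],[0,0,0]],[[-0.09,0,0],[0,0,0]],[[-0.14,0,0],[0,0,0]],[[-0.19,0,0],[0,0,0]],[[-0.218,0,0],[0,0,0]]]'; python3 -m jog '[[[0,0,0],[0,0,0]],[[0,0,0.03],[0,0,0]],[[0,0,0.07],[0,0,0]],[[0,0,0.11],[0,0,0]],[[0,0,0.14],[0,0,0]]]'; python3 -m jog '[[[0,0,0.01],[0,0,0]],[[0,0,0.01],[0,0,0]],[[0,0,0.01],[0,0,0]]]'
```

```text
t: 10.25
tool_pos: [0.5262, -0.3001, 0.2147]
tool_rot: [2.295, 2.145, -0.001]
contact_force: [-0.2, 0.6, 0.4]
opening: 0.0303
grip_force: 29.8
t: 10.75
tool_pos: [0.526, -0.295, 0.0721]
tool_rot: [-2.289, -2.147, 0.0]
contact_force: [0.6, 0.5, -0.6]
opening: 0.03
grip_force: 29.8
t: 11.05
tool_pos: [0.5282, -0.2972, 0.067]
tool_rot: [2.29, 2.147, 0.001]
contact_force: [0.0, -0.5, -0.3]
opening: 0.0299
grip_force: 29.8
```

```bash
python3 -m jog '[[[0,0,0],[0,0,0]],[[0,0,0],[0,0,0]],[[0,0,0],[0,0,0]]]' 0.55; python3 -m jog '[[[0,0,-0.03],[0,0,0]],[[0,0,-0.07],[0,0,0]],[[0,0,-0.11],[0,0,0]],[[0,0,-0.14],[0,0,0]],[[0,0,-0.15],[0,0,0]]]';  python3 - <<'E'
from h import *; from station import ctrl,optics
d,o=wrist(ctrl,optics); cv2.imwrite("pics/w4.png",d["image"])
print(delta(o,[.629,-.048,.21],-.066))
E
```

```text
t: 11.35
tool_pos: [0.5279, -0.2974, 0.0668]
tool_rot: [2.291, 2.146, 0.001]
contact_force: [0.3, 0.2, -0.3]
opening: 0.0468
grip_force: 0.0
t: 11.85
tool_pos: [0.5289, -0.2982, 0.2208]
tool_rot: [2.286, 2.142, 0.002]
contact_force: [-0.3, -0.3, -0.5]
opening: 0.0471
grip_force: 0.0
(array([0.2562, 0.0836, 0.0102]), array([0.0071, 0.0045, 0.001 ]))
```

View pics/w4.png

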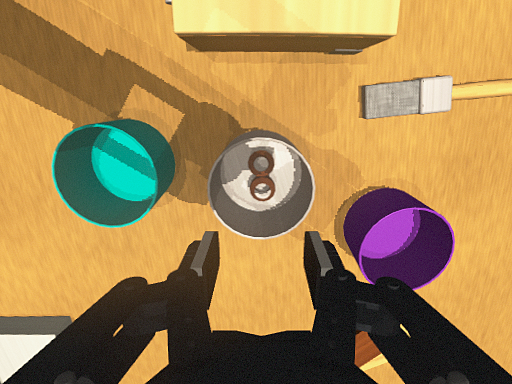

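Both knobs stand in the tin, at about (261,161) and (263,187). Next is the handle.

```bash
python3 -m jog '[[[0.04,0.012,0],[0,0,0]],[[0.087,0.028,0],[0,0,0]],[[0.134,0.043,0],[0,0,0]],[[0.18,0.058,0],[0,0,0]],[[0.215,0.07,0],[0,0,0]]]' 0.6; python3 -m jog '[[[0.025,0.008,0],[0,0,0]],[[0.039,0.013,0],[0,0,0]],[[0.039,0.013,0],[0,0,0]],[[0.039,0.013,0],[0,0,0]]]';  python3 - <<'E'
from h import *; from station import ctrl,optics
d,o=wrist(ctrl,optics); cv2.imwrite("pics/w5.png",d["image"]); import pickle; pickle.dump(d,open("w5.pkl","wb"))
print(o["tool_pos"],delta(o,[.629,-.048,.138],-.066))
E
```

```text
t: 12.4
tool_pos: [0.6104, -0.084, 0.2125]
tool_rot: [-2.289, -2.147, 0.002]
contact_force: [0.3, -0.1, 0.3]
opening: 0.0511
grip_force: 0.0
t: 12.8
tool_pos: [0.6258, -0.0495, 0.2141]
tool_rot: [-2.292, -2.147, 0.002]
contact_force: [-0.7, -0.6, 0.9]
opening: 0.0511
grip_force: 0.0
[ 0.62583653 -0.04951381  0.21410427] (array([0.0018, 0.0032, 0.0761]), array([-0.0018,  0.0005,  0.0007]))
```

View pics/w5.png

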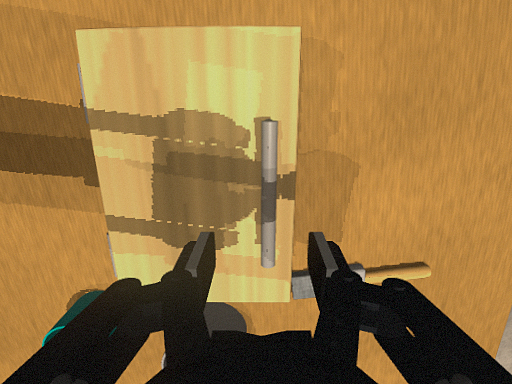

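The bar runs from (270,121) to (268,267), in line with the gap between the fingers.

```bash
python3 - <<'E'
from h import *; import pickle
d=pickle.load(open("w5.pkl","rb"))
P=plane(d,[[270,121],[268,267],[269,194]],.159);print(P.round(4),np.linalg.norm(P[0]-P[1]),P[:2].mean(0))
E
python3 -m jog '[[[0.002,0.003,0.02],[0,0,0]],[[0.002,0.003,0.04],[0,0,0]],[[0.002,0.003,0.06],[0,0,0]],[[0.002,0.003,0.073],[0,0,0]],[[0.002,0.003,0.076],[0,0,0]]]'; python3 -m jog '[[[0,0,0],[0,0,0]],[[0,0,0],[0,0,0]]]'
```

```text
[[ 0.6344  0.0105  0.159 ]
 [ 0.6264 -0.1043  0.159 ]
 [ 0.6307 -0.0419  0.159 ]] 0.1151625179483593 [ 0.63041228 -0.04689421  0.159     ]
t: 13.35
tool_pos: [0.628, -0.048, 0.1369]
tool_rot: [-2.292, -2.144, 0.004]
contact_force: [-0.9, -0.3, -0.4]
opening: 0.0509
grip_force: 0.0
t: 13.55
tool_pos: [0.6302, -0.0475, 0.1405]
tool_rot: [2.292, 2.146, 0.002]
contact_force: [0.1, 0.0, 0.4]
opening: 0.051
grip_force: 0.0
```

```bash
python3 -m jog '[[[0,0,0.002],[0,0,0]],[[0,0,0.002],[0,0,0]],[[0,0,0.002],[0,0,0]],[[0,0,0.002],[0,0,0]],[[0,0,0.002],[0,0,0]]]' 0 80; python3 -m jog '[[[0,0,0],[0,0,0]],[[0,0,0],[0,0,0]],[[0,0,0],[0,0,0]]]'
python3 - <<'E'
from h import *; from station import ctrl
o=ctrl.get_obs(); R0=R.from_rotvec(o["tool_rot"]); print(o,R0.as_matrix().round(4))
yaw=-.066; gp=o["tool_pos"]+R0.apply([0,0,-.019]); ex=np.array([np.cos(yaw),np.sin(yaw),0]); ey=np.array([-np.sin(yaw),np.cos(yaw),0])
h=gp-.155*ex-.045*np.array([0,0,1]); h[2]=.1; print("hinge",h)
for a in range(5,55,5):
    r=R.from_rotvec(-np.radians(a)*ey); p=h+r.apply(o["tool_pos"]-h); Rn=r*R0
    print(a,R0.inv().apply(p-o["tool_pos"]).round(4),(R0.inv()*Rn).as_rotvec().round(4),p.round(3))
E
```

```text
t: 14.05
tool_pos: [0.6315, -0.0471, 0.1385]
tool_rot: [2.289, 2.145, 0.006]
contact_force: [5.2, -1.0, -1.0]
opening: 0.0082
grip_force: 78.2
t: 14.35
tool_pos: [0.6315, -0.0471, 0.1384]
tool_rot: [2.29, 2.145, 0.006]
contact_force: [4.7, -0.7, -0.9]
opening: 0.0089
grip_force: 78.2
{'t': 14.35, 'q': array([-1.92148078e-01,  1.40041558e-01,  1.67843328e+00,  5.15716346e-04,
        1.31777468e+00, -1.27253636e-01]), 'dq': array([ 5.72021520e-04,  2.77537911e-05,  1.39792574e-03,  1.70829195e-03,
       -1.25356801e-04, -3.93685057e-04]), 'effort': array([-8.40418786e-02, -4.13880122e+01, -3.30235434e+01, -2.13474934e-01,
        1.33856334e+00, -3.63924808e-02]), 'tool_pos': array([ 0.63146278, -0.04711668,  0.13843061]), 'tool_rot': array([2.28952598, 2.14529426, 0.00554447]), 'contact_force': array([ 4.73537435, -0.68241685, -0.90740202]), 'wrist_torque': array([ 0.00478099, -0.83905547, -0.06298257]), 'grip_force': 78.18472623825073, 'opening': 0.008873879661183127} [[ 6.500e-02  9.979e-01  5.300e-03]
 [ 9.979e-01 -6.500e-02 -5.000e-04]
 [-2.000e-04  5.400e-03 -1.000e+00]]
hinge 
[... 188 characters left out ...]
165]
15 [ 0.     -0.015  -0.0389] [-0.2618 -0.0003  0.    ] [ 0.616 -0.046  0.177]
20 [ 0.     -0.0222 -0.0509] [-3.491e-01 -3.000e-04  1.000e-04] [ 0.609 -0.046  0.189]
25 [ 0.     -0.0304 -0.0621] [-4.363e-01 -4.000e-04  1.000e-04] [ 0.601 -0.045  0.2  ]
30 [ 0.     -0.0396 -0.0726] [-5.236e-01 -5.000e-04  1.000e-04] [ 0.592 -0.044  0.211]
35 [ 0.     -0.0497 -0.0823] [-6.109e-01 -6.000e-04  1.000e-04] [ 0.581 -0.044  0.22 ]
40 [ 0.     -0.0605 -0.091 ] [-6.981e-01 -7.000e-04  1.000e-04] [ 0.571 -0.043  0.229]
45 [ 0.0001 -0.0721 -0.0988] [-7.854e-01 -8.000e-04  1.000e-04] [ 0.559 -0.042  0.237]
50 [ 1.000e-04 -8.430e-02 -1.055e-01] [-8.727e-01 -9.000e-04  2.000e-04] [ 0.547 -0.042  0.244]
```

```bash
python3 -m jog '[[[0,-0.0014,-0.0054],[-0.035,0,0]],[[0,-0.003,-0.0108],[-0.07,0,0]],[[0,-0.0048,-0.016],[-0.105,0,0]],[[0,-0.0068,-0.0213],[-0.14,0,0]],[[0,-0.0089,-0.0264],[-0.1745,0,0]]]'; python3 -m jog '[[[0,0,0],[0,0,0]],[[0,0,0],[0,0,0]]]'
```

```text
t: 14.85
tool_pos: [0.6223, -0.0465, 0.1653]
tool_rot: [2.192, 2.054, 0.186]
contact_force: [4.2, 0.1, -1.0]
opening: 0.0085
grip_force: 78.6
t: 15.05
tool_pos: [0.6222, -0.0465, 0.1653]
tool_rot: [2.193, 2.055, 0.184]
contact_force: [5.3, 0.3, -0.4]
opening: 0.0088
grip_force: 79.0
```

Run:
```python
from station import optics,ctrl
import cv2
d=optics.get_image("scene"); cv2.imwrite("pics/s2.png",cv2.resize(d["image"][130:300,130:400],None,fx=2.9,fy=2.9)); print(ctrl.get_obs()["wrist_torque"])
```

```text
[ 0.01051307 -0.79585145 -0.03843278]
```

View pics/s2.png

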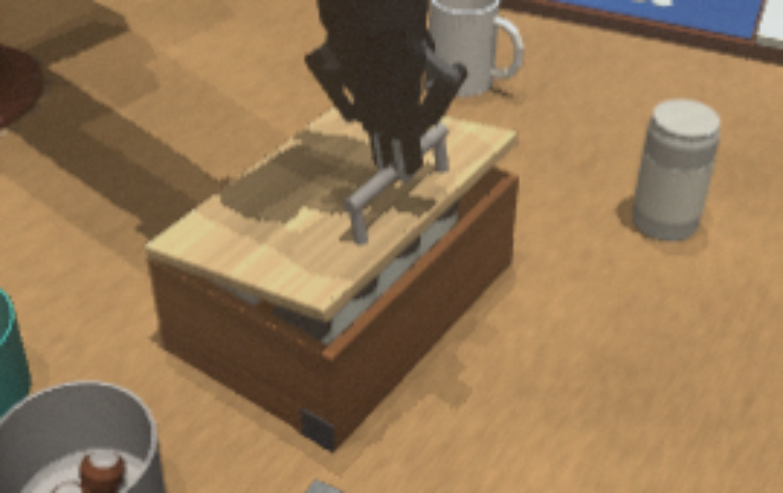

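The lid is rising with the bar in the gripper at about (405,165), and the knobs are still in the tin. I'll keep lifting.

```bash
for i in 1 ; do python3 -m jog '[[[0,-0.0014,-0.0054],[-0.035,0,0]],[[0,-0.003,-0.0108],[-0.07,0,0]],[[0,-0.0048,-0.016],[-0.105,0,0]],[[0,-0.0068,-0.0213],[-0.14,0,0]],[[0,-0.0089,-0.0264],[-0.1745,0,0]]]'; done; python3 -m jog '[[[0,-0.0014,-0.0054],[-0.035,0,0]],[[0,-0.003,-0.0108],[-0.07,0,0]],[[0,-0.0048,-0.016],[-0.105,0,0]],[[0,-0.0068,-0.0213],[-0.14,0,0]],[[0,-0.0089,-0.0264],[-0.1745,0,0]]]'; python3 -m jog '[[[0,0,0],[0,0,0]],[[0,0,0],[0,0,0]]]'
```

```text
t: 15.6
tool_pos: [0.6088, -0.0456, 0.1897]
tool_rot: [2.089, 1.957, 0.35]
contact_force: [4.6, 1.0, -0.4]
opening: 0.0088
grip_force: 79.1
t: 16.1
tool_pos: [0.591, -0.0444, 0.2116]
tool_rot: [1.98, 1.855, 0.501]
contact_force: [4.4, 1.1, 0.3]
opening: 0.0086
grip_force: 79.0
t: 16.3
tool_pos: [0.591, -0.0444, 0.2116]
tool_rot: [1.981, 1.856, 0.5]
contact_force: [5.0, 0.5, 2.7]
opening: 0.0086
grip_force: 79.2
```

```bash
python3 -m jog '[[[0,-0.0014,-0.0054],[-0.035,0,0]],[[0,-0.003,-0.0108],[-0.07,0,0]],[[0,-0.0048,-0.016],[-0.105,0,0]],[[0,-0.0068,-0.0213],[-0.14,0,0]],[[0,-0.0089,-0.0264],[-0.1745,0,0]]]'; python3 -m jog '[[[0,-0.0014,-0.0054],[-0.035,0,0]],[[0,-0.003,-0.0108],[-0.07,0,0]],[[0,-0.0048,-0.016],[-0.105,0,0]],[[0,-0.0068,-0.0213],[-0.14,0,0]],[[0,-0.0089,-0.0264],[-0.1745,0,0]]]'; python3 -m jog '[[[0,0,0],[0,0,0]],[[0,0,0],[0,0,0]],[[0,0,0],[0,0,0]],[[0,0,0],[0,0,0]]]'
cat > lid.py <<'E'
from h import *; from station import ctrl
o=ctrl.get_obs(); R0=R.from_rotvec(o["tool_rot"])
g=o["tool_pos"]+R0.apply([0,0,-.019])-[.4767,-.0369,.1]
ex=np.array([np.cos(.066),-np.sin(.066),0]); r=g@ex
print("lid",np.degrees(np.arctan2(g[2],r)-np.arctan2(.045,.155)),"radius",np.hypot(r,g[2]),"of",np.hypot(.155,.045)); z=R0.as_matrix()[:,2]; print("tilt",np.degrees(np.arctan2(z@ex,-z[2])),np.abs(o["dq"]).max(),o["contact_force"],o["wrist_torque"])
E
python3 lid.py
python3 - <<'E'
from station import optics
import cv2,pickle
d=optics.get_image("scene"); pickle.dump(d,open("s3.pkl","wb")); cv2.imwrite("pics/s3.png",cv2.resize(d["image"][110:310,100:366],None,fx=3,fy=3))
E
```

```text
t: 16.8
tool_pos: [0.57, -0.0429, 0.2298]
tool_rot: [1.866, 1.748, 0.639]
contact_force: [3.8, 2.7, 1.9]
opening: 0.0089
grip_force: 79.2
t: 17.3
tool_pos: [0.5459, -0.0413, 0.2442]
tool_rot: [1.747, 1.637, 0.766]
contact_force: [3.7, 1.8, 2.2]
opening: 0.0084
grip_force: 79.2
t: 17.7
tool_pos: [0.5461, -0.0413, 0.244]
tool_rot: [1.748, 1.638, 0.765]
contact_force: [3.6, 3.1, 5.3]
opening: 0.0087
grip_force: 79.4
lid 54.40148093995088 radius 0.165594657959817 of 0.16140012391568972
tilt 50.033632426568836 0.002013403774689182 [3.58423684 3.09870744 5.2550949 ] [ 0.35585742 -0.6269542   0.40436567]
```

View pics/s3.png

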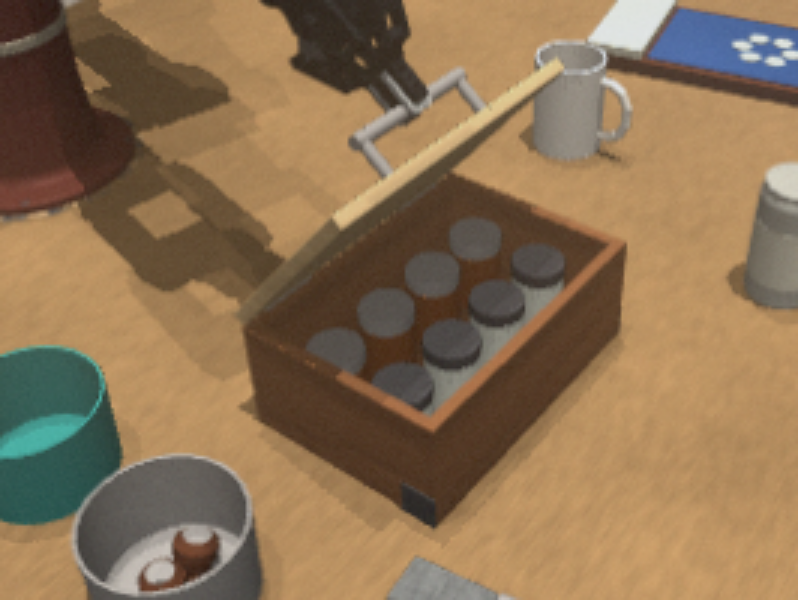

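The lid is open with the bar gripped near (420,105), both knobs are in the tin, and the mug and can are untouched. I used the bar's height as 157 mm when it is 145 mm, so it's held nearer the fingertips than I planned. I'll check the true lid angle from the lid's free-edge corners.

Run:
```python
import cv2,pickle,numpy as np
im=pickle.load(open("s3.pkl","rb"))["image"]
f=lambda x,y:cv2.resize(im[y:y+40,x:x+40],None,fx=9.5,fy=9.5,interpolation=cv2.INTER_CUBIC)
cv2.imwrite("pics/z.png",np.hstack([f(195,165),f(265,115)]))
```

```text
(no output)
```

View pics/z.png

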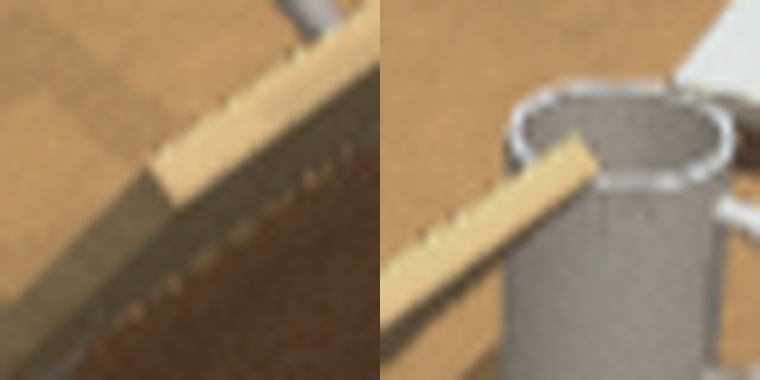

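The near free-edge corner is at (150,163) on its upper edge and (173,207) on its lower. The far one is at (578,135) and (597,163).

```bash
python3 - <<'E'
from h import *; import pickle
d=pickle.load(open("s3.pkl","rb"))
n=np.array([[150,163],[173,207]])/9.5+[194.5,164.5]; f=np.array([[198,135],[217,163]])/9.5+[264.5,114.5]
ex=np.array([np.cos(.066),-np.sin(.066),0]);ey=np.array([np.sin(.066),np.cos(.066),0])
H=np.array([.4768,-.0389,.1])
for uv,s in((n,-.13),(f,.13)):
    c,v=ray(d,uv); P=c+v*((s-(c-H)@ey)/(v@ey))[:,None]-H
    for p,off in zip(P,(12,0)): print(np.degrees(np.arctan2(p[2],p@ex))-np.degrees(np.arctan2(off,180)),np.hypot(p[2],p@ex))
E
python3 -m jog '[[[0,0,0],[0,0,0]],[[0,0,0],[0,0,0]],[[0,0,0],[0,0,0]],[[0,0,0],[0,0,0]],[[0,0,0],[0,0,0]]]' 0 110; python3 lid.py
```

```text
50.421069433010246 0.18234959743016815
51.316785337269245 0.17869497005351379
50.42835927882546 0.18067904941255908
51.654537964331254 0.17947444250762506
t: 18.25
tool_pos: [0.5462, -0.0413, 0.244]
tool_rot: [1.748, 1.638, 0.765]
contact_force: [4.7, 3.5, 4.2]
opening: 0.0075
grip_force: 107.9
lid 54.38172988710331 radius 0.16560513679568722 of 0.16140012391568972
tilt 50.03550943893072 0.0022500570159908846 [4.65277782 3.45283195 4.20786715] [ 0.34272269 -0.60279708  0.45601329]
```

```bash
python3 -c "
from station import job; print(job.finish_job())"
```

```text
the job is handed in; nothing more can be done
None
```

Both knobs are in the steel tin and the job is handed in, with the gripper still holding the lid open and steady at about 50 degrees (50.0 by the arm's position, 50.4 to 51.7 from the camera).

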